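# Find the handle pitch on the crowned former with the pendulum gauge

### The arm

A 6-joint arm with a two-finger parallel gripper is mounted at the origin on the work surface. World frame = base frame: x ahead of the robot, y to its left, z up, the work surface at z = 0. Lengths are in m, angles in rad, forces in N, time in s.
With the tool pointing down it reaches from about 0.35 to 0.875 m from the base axis. Payload 15.5 kg.
Tool frame: the origin (TCP) lies between the finger pads; the fingertips stand 11 mm ahead of it and the grasp point (between the pads) lies 8 mm behind it; y points along the fingers, x is the direction in which the jaws open and shut, and the axes are right-handed (so a half turn about y gives the same grasp; the last joint's range is limited). The gripper opens to 85 mm and grips with 20 to 120 N. Pads are 22 mm wide; open, the fingers measure 114 mm over their backs; the gripper's body (76 mm by 85 mm) begins 54 mm behind the grasp point. The pads swing forward as they close: fully open they stand 13 mm farther back than shut.
Start: joints at [-1.359, 0.494, 1.345, -0, 1.302, -0.096], TCP at [0.189, -0.596, 0.242] pointing down, gripper open.
Joint ranges: [-2.91, 2.91], [-0.82, 2.16], [0.22, 2.67], [-1.22, 4.37], [0.12, 2.79], [-3.08, 3.08]. Speed limits (rad/s): [1.89, 1.89, 2.57, 3.01, 3.01, 3.01].

### API

Orientations are given as a unit quaternion [x, y, z, w].
In Python, from station import * gives the robot as it stands. The module is installed in compiled form; this text tells all that it offers. Calls block until the motion is done:
- goto(position, orientation): joint-space move of the TCP to a pose.
- move_straight(position, attitude=None, rate=0.15): straight line of the TCP; attitude=None keeps the orientation; rate is the mean speed in m/s.
- goto_joints(angles): joint-space move.
- release() and close_gripper(force=None): open the fingers fully, or close them until they stop; force is the grip in N (None keeps the last).
- dwell(seconds).
- solve_ik(position, orientation): joint angles nearest the present ones, or None.
- observe(): the state.
- grab_frame(name): name is "scene" or "top"; returns the picture (384x512x3 uint8, red, green, blue); there is no depth.
- camera_model(name): a dict with "mtx" (3x3 intrinsics, pixels), "D" ([k1, k2, p1, p2, k3] as OpenCV has them; the pictures are not rectified), "extrinsics" (4x4, takes a point from world to camera coordinates). Camera axes: x right, y down, z forward; pixel columns grow to the right and rows downward; lengths in m; the calibration is good to about 2 mm. A picture is of the moment at which its call begins. camera_model takes no time and is no camera call.
A pose or a line that the arm cannot do raises IKError and nothing moves.
- job_done(): hands the job in, once; it reports no verdict.
The state is a dict: "time_s": time; "joints": joint angles; "joint_vel": joint speeds; "effort": joint torques, N m; "position": TCP position; "eef_rot": TCP orientation; "contact_force": force on the tool from outside, world axes, zero at the start; "wrist_torque": the same for the moment, N m; "grip_width": opening from 0.0 (shut) to 1.0 (fully open).
Only numpy, scipy, OpenCV 4.12 (cv2) and the standard library are available. Lean on these libraries where they do the work, as an engineer would, in place of code of your own. Each camera call takes 0.05 s, during which the arm holds its last target.

### The job

The pressing saddle still sits on the crowned wooden former: hang it by its loop handle on the hook stand, clear of the former, and let go of it. Then take the pendulum gauge by its wooden grip, set its flat shoe on the crown of the former with the dial facing along the crown line, and rock it until the swinging pointer settles on the brass rider. Finish while still holding the gauge there, touching the crown, pointer steady on the rider; leave the other things on the bench alone.

Things in the scene. Friction and masses are not known exactly. Their poses are not given: they have to be found in the camera images.
- former: Crowned former, fixed half-round hardwood block. Origin: centre of its underside on the table; x along the crown line (120 long), y across, z up. Crown: cylinder of radius 60 about a line 50 above the table, top line at 110; sides vertical below 50; base board 150 x 170 x 12. Yaw from -0.6 to 0 rad.
- former_crown (a point): Middle of the former's top line, 110 above the table.
- saddle: Pressing saddle, aluminium with steel loop handle, 0.26 to 0.46 kg: an inverted V, 60 long in x, astride the crown with 38 degree flanks. Origin on the crown's top line when seated; x along the crown, z up. Lowest edges 22 below the origin. Cross plate 130 (y) x 45 (x), top 36 above the origin, with the loop handle standing on it in the y-z plane.
- saddle_bar (a point): Centre of the loop's top bar, 106 above the saddle's origin: square 10 x 10, 130 long in y, on two 10 x 10 posts at y = -60 and +60; open height under the bar 65. Pinch it across x, from above, about 33 to one side, leaving the middle free for the hook. Axes as the saddle.
- hook: Fixed hook stand, left or right of the former. Origin under its post on the table; base plate 150 x 130 x 12 centred 30 to -x. An 8 thick steel rod rises at the origin and bends into a level arm toward the stand's -x, 110 long, its top 215 above the table; the end turns up, tip at x = -120, 18 above the arm's top. Nothing stands higher. Yaw varies by 0.3 rad either way.
- hook_seat (a point): Middle of the arm's upper side: 60 from the post, 215 above the table. Axes as the hook stand.
- gauge: Pendulum angle gauge, 0.35 kg, upright on the table across the former from the hook. Origin: centre of the shoe's underside; x the dial's outward normal, y along the shoe, z up. Steel shoe 120 (y) x 30 (x) x 12; dial plate 110 wide, 6 thick, up to 113; wooden grip on top 55 (y) x 20 (x), 112 to 152 up, taken across the 20. White dial on the +x face, ticks every 5 degrees.
- gauge_grip (a point): Centre of the wooden grip, 134 above the gauge's origin. Axes as the gauge.
- pointer (a joint): Swinging pointer, dark needle with round bob, 70 long, hangs freely from a pivot 105 above the gauge's origin and settles plumb in about a second. Value: rad from the dial's middle line, positive toward the gauge's +y. Tilting the gauge by an angle a about its own +x (right hand) makes it read -a.
- pointer_tip (a point): Tip of the needle; its z axis runs from the tip to the pivot.
- rider (a joint): Brass rider, 9 x 14 block on the rim of the dial: the mark for the pointer. Stiff, stays where it is set. Value in rad on the pointer's scale, 0.14 to 0.38 (toward the gauge's +y, so the gauge's +y end has to go down by that angle).
- rider_mark (a point): Inner end of the rider, 74 from the pivot; its z axis points to the pivot.
- spool: Bystander, to be left alone: wooden thread spool, 36 across, 46 tall, standing.
- tin: Bystander, to be left alone: small steel rivet tin, 60 across, 50 tall.
- dye: Bystander, to be left alone: black dye bottle, 48 across, 100 tall.
- mallet: Bystander, to be left alone: wooden-handled hammer lying behind the former, 220 long.
- basket: Bystander, to be left alone: white slatted basket, 130 x 180 x 60.
- awl: Bystander, to be left alone: wooden-handled awl lying down, 160 long.
- slicker: Bystander, to be left alone: dark wooden edge slicker block, 100 x 35 x 25.
Not all that is in view belongs to the job. Leave any red look-alike of the hook alone.

How it is judged:
By the outcome, as a careful person would: the job done as asked, in the order asked, and still so for the second after the job is handed in, while the arm keeps its last pose, push and grip.
It also fails if it takes over 58 s, if anything falls off the work surface, if the arm or the gripper's body presses on something with over 40 N, if the wrist force passes 120 N, or if a joint passes its speed limit or range.

## Working session

There is one attempt and no reset: what is moved stays moved. The work goes in short steps, each a Python script; the robot and the scene stay as the last script left them, time stands still between calls to the robot, and variables do not carry over. Pictures are saved under pics/ and viewed, and the job is handed in when it is done.

```bash
mkdir -p pics
python3 - <<'E'
from station import *
import cv2, numpy as np
np.set_printoptions(precision=4,suppress=True)
for n in("scene","top"):
    im=grab_frame(n); cv2.imwrite(f"pics/{n}0.png",im[:,:,::-1]); cv2.imwrite(f"pics/{n}0b.png",cv2.resize(im[:,:,::-1],(800,600),interpolation=cv2.INTER_CUBIC))
    c=camera_model(n); print(n,c["mtx"],c["D"],c["extrinsics"]); E=np.array(c["extrinsics"]);print(-E[:3,:3].T@E[:3,3])
print(observe())
E
```

```text
scene [[379.8495   0.     259.0889]
 [  0.     379.8495 189.262 ]
 [  0.       0.       1.    ]] [-0.0306  0.      0.      0.      0.    ] [[ 0.4316  0.902  -0.0122 -0.1593]
 [ 0.5351 -0.2669 -0.8015 -0.1255]
 [-0.7262  0.3393 -0.5979  1.442 ]
 [ 0.      0.      0.      1.    ]]
[ 1.1831 -0.3792  0.7596]
top [[498.0137   0.     255.8117]
 [  0.     498.0137 187.4012]
 [  0.       0.       1.    ]] [0.0667 0.     0.     0.     0.    ] [[ 0.0145 -0.9999  0.0001 -0.0252]
 [-0.9772 -0.0141 -0.2118  0.4976]
 [ 0.2118  0.003  -0.9773  1.7676]
 [ 0.      0.      0.      1.    ]]
[ 0.1123 -0.0234  1.8329]
{'time_s': 0.1, 'joints': array([-1.3585,  0.4942,  1.3461,  0.    ,  1.3025, -0.0955]), 'joint_vel': array([ 0.0016, -0.0003, -0.0013,  0.0009,  0.0014, -0.0001]), 'effort': array([ -0.0002, -88.359 , -38.4561,  -0.0001,   0.0053,   0.    ]), 'position': array([ 0.1893, -0.5953,  0.2417]), 'eef_rot': array([-0.5705,  0.4177, -0.4171,  0.571 ]), 'contact_force': array([ 0.2967, -0.0572, -0.259 ]), 'wrist_torque': array([-0.0295,  0.0175,  0.0291]), 'grip_width': 1.0041748504616563}
```

View pics/scene0b.png

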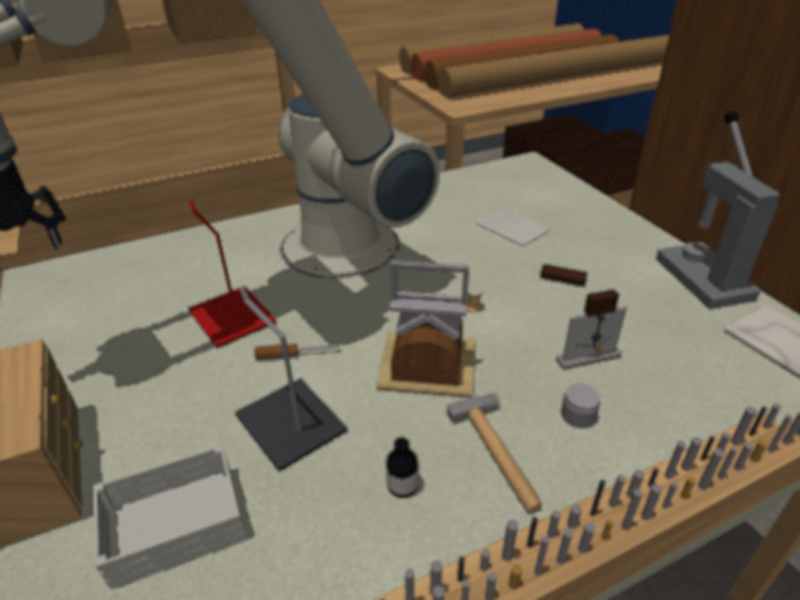

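View pics/top0b.png

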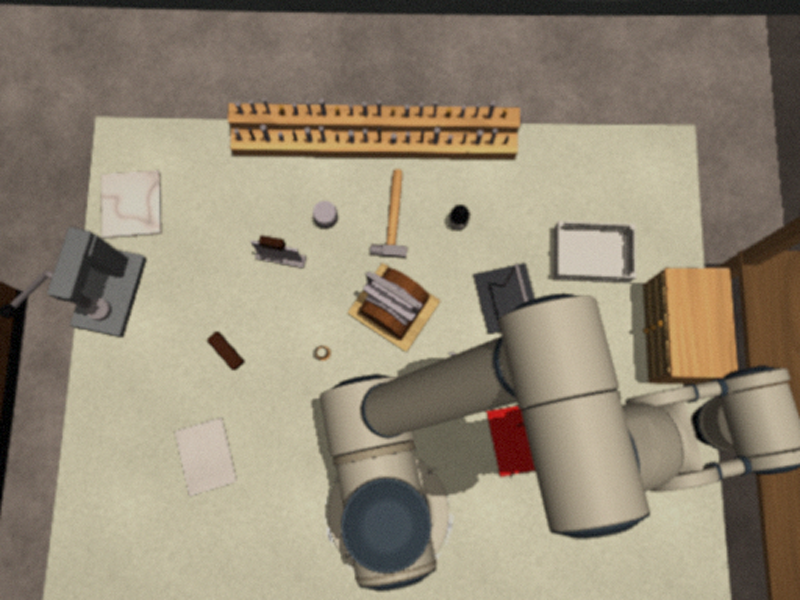

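The scene view shows the saddle on the former at about (430,310), the gauge at (593,335), the black hook stand at (290,420) and the red decoy at (230,300). In the top view the arm covers part of the hook stand. Next I'll enlarge crops to measure from.

```bash
cat > h.py <<'E'
import numpy as np, cv2
from station import camera_model
np.set_printoptions(precision=4,suppress=True)
CM={n:camera_model(n) for n in("scene","top")}
def ray(n,uv):
    c=CM[n];E=np.array(c["extrinsics"]);R=E[:3,:3]
    p=cv2.undistortPoints(np.array(uv,float).reshape(-1,1,2),np.array(c["mtx"]),np.array(c["D"],float)).reshape(-1,2)
    d=np.c_[p,np.ones(len(p))]@R
    return -R.T@E[:3,3], d/np.linalg.norm(d,axis=1)[:,None]
def onz(n,uv,z):
    o,d=ray(n,uv); return o+d*((z-o[2])/d[:,2])[:,None]
def proj(n,P):
    c=CM[n];E=np.array(c["extrinsics"])
    return cv2.projectPoints(np.array(P,float).reshape(-1,1,3),cv2.Rodrigues(E[:3,:3])[0],E[:3,3],np.array(c["mtx"]),np.array(c["D"],float))[0].reshape(-1,2)
def tri(uv1,uv2,n1="scene",n2="top"):
    o1,d1=ray(n1,uv1);o2,d2=ray(n2,uv2);d1=d1[0];d2=d2[0]
    s=np.linalg.lstsq(np.c_[d1,-d2],o2-o1,rcond=None)[0]
    a=o1+s[0]*d1;b=o2+s[1]*d2
    return (a+b)/2,np.linalg.norm(a-b)
def crop(im,x0,y0,x1,y1,k,fn):
    """save crop x k with grid ticks every 10 px"""
    c=cv2.resize(im[y0:y1,x0:x1,::-1],None,fx=k,fy=k,interpolation=cv2.INTER_CUBIC)
    for x in range((x0+9)//10*10,x1,10):
        cv2.line(c,((x-x0)*k,0),((x-x0)*k,6),(0,0,255),1); cv2.putText(c,str(x),((x-x0)*k,16),0,.33,(0,0,255),1)
    for y in range((y0+9)//10*10,y1,10):
        cv2.line(c,(0,(y-y0)*k),(6,(y-y0)*k),(0,0,255),1); cv2.putText(c,str(y),(8,(y-y0)*k+4),0,.33,(0,0,255),1)
    cv2.imwrite(fn,c)
E
python3 - <<'E'
from h import *
s=cv2.imread("pics/scene0.png")[:,:,::-1];t=cv2.imread("pics/top0.png")[:,:,::-1]
crop(s,230,160,330,260,6,"pics/s_form.png")
crop(s,340,175,410,245,8,"pics/s_gauge.png")
crop(s,110,120,230,305,4,"pics/s_hook.png")
crop(t,150,130,290,230,5,"pics/t_form.png")
E
```

```text
(no output)
```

View pics/s_form.png

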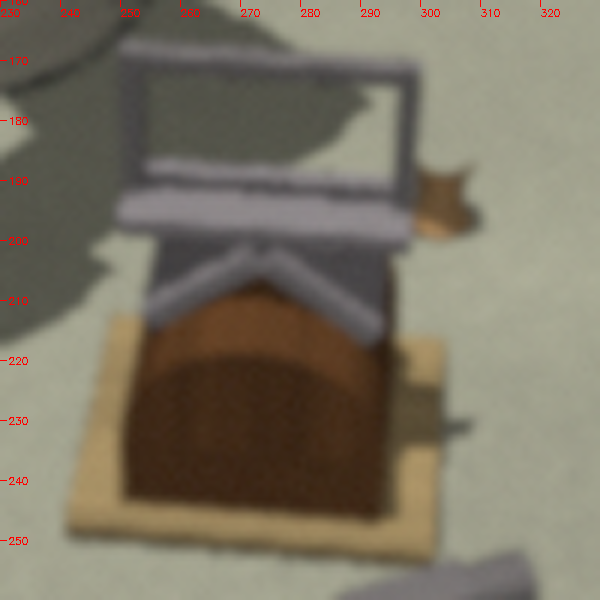

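View pics/s_gauge.png

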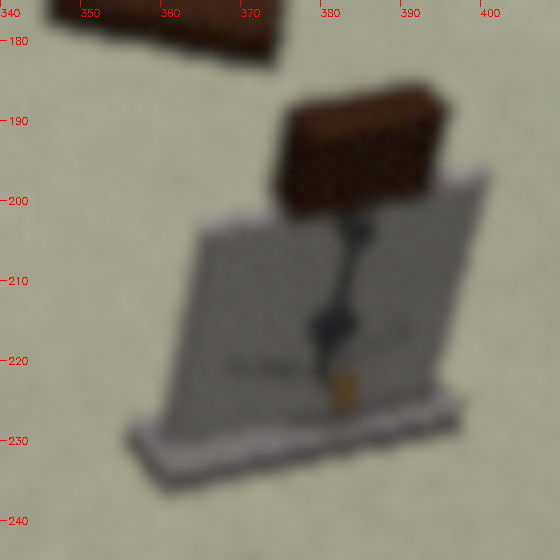

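View pics/s_hook.png

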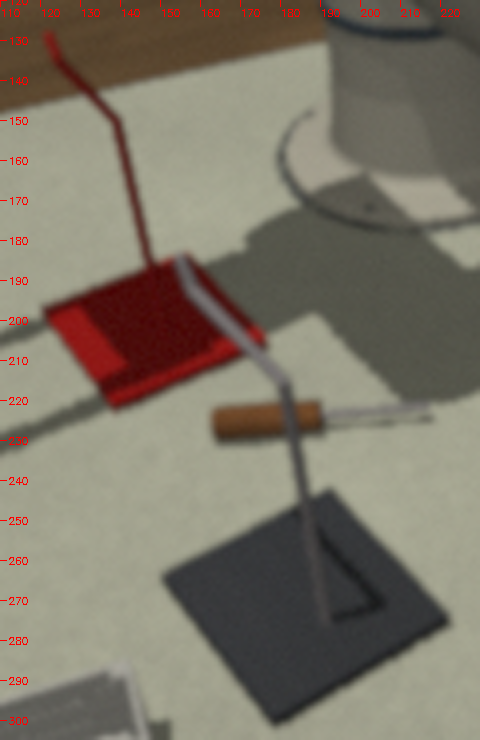

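View pics/t_form.png

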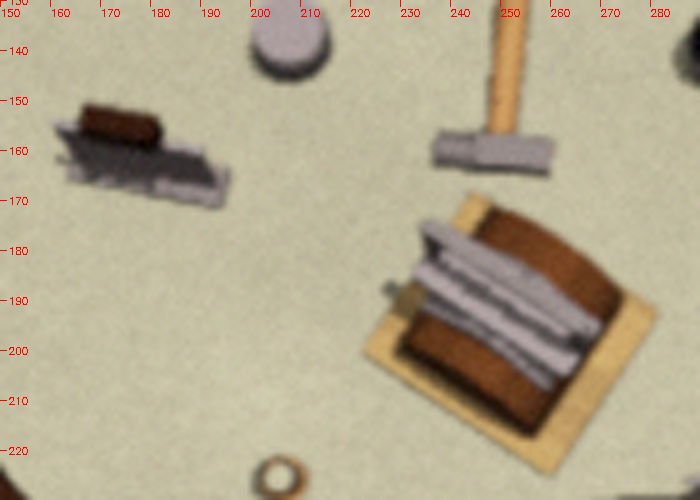

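Run:
```python
from h import *
o=0.4
ed=lambda n,l,z:onz(n,np.array(l)-o,z)
b=ed("top",[(245,168.5),(281.5,192),(260,225),(222.5,200)],.012);print("board top",b[:,:2],"c",b.mean(0)[:2])
v=[b[1]-b[0],b[2]-b[3],b[0]-b[3],b[1]-b[2]]
print([ (np.linalg.norm(q),np.arctan2(q[1],q[0])) for q in v])
b=ed("scene",[(249,213),(302,217),(301,252),(240.5,249)],.012);print("board scene",b[:,:2],b.mean(0)[:2])
e=ed("top",[(233.5,175.5),(268.5,195.5)],.22);print("bar top z.22 ",e[:,:2],e.mean(0)[:2],np.linalg.norm(e[1]-e[0]))
e=ed("scene",[(250,168),(298.5,172)],.22);print("bar scene",e[:,:2],e.mean(0)[:2],np.linalg.norm(e[1]-e[0]))
print("tri ends",tri((249.6+.5,169),(234,175.5)),tri((297.5,172),(268,195.5)))
print("hook plate", ed("scene",[(192,242),(221,275),(179,301.5),(150.5,264)],.012)[:,:2])
print("post foot",ed("scene",[(192.5,275)],.012)[:,:2],"bend",ed("scene",[(181,216)],.211),"arm end",ed("scene",[(158.5,192)],.211),"tip",ed("scene",[(155,184)],.233))
print("gauge shoe scene (top z .012)",ed("scene",[(355.5,229),(360.5,234.5),(396.5,227.5)],.012))
print("grip top scene",ed("scene",[(375,188),(376,189.5),(391.5,185.5),(395,188)],.152))
print("grip top top",ed("top",[(165,151),(181,154),(181,159)],.152))
print("shoe top",ed("top",[(161,161),(196,163.5),(194.5,171.5),(160,166)],.012))
print("dye,mallet,spool,tin",ed("top",[(293,138),(252,160),(205,226),(207,138),(379,150)],.05)[:,:2])
print("red plate", ed("scene",[(156,184),(176,205),(138,222),(120.5,198)],.012)[:,:2],"redtip",ed("scene",[(121.5,128)],.233))
```

```text
board top [[ 0.5807  0.0255]
 [ 0.4922 -0.1125]
 [ 0.367  -0.0338]
 [ 0.4586  0.1068]] c [ 0.4746 -0.0035]
[(np.float64(0.16397735823179946), np.float64(-2.141280018567665)), (np.float64(0.16789434441815196), np.float64(-2.14800047266379)), (np.float64(0.14674718861629782), np.float64(-0.5876788774635605)), (np.float64(0.1478603456273553), np.float64(-0.5610829668938635))]
board scene [[ 0.3679 -0.0347]
 [ 0.4555  0.1001]
 [ 0.5785  0.024 ]
 [ 0.4959 -0.1179]] [ 0.4744 -0.0071]
bar top z.22  [[ 0.5026  0.0577]
 [ 0.4363 -0.0595]] [ 0.4695 -0.0009] 0.1346378955978891
bar scene [[ 0.4326 -0.0545]
 [ 0.5043  0.0477]] [ 0.4684 -0.0034] 0.1248157471474419
tri ends (array([ 0.475 , -0.0048,  0.2393]), np.float64(0.12393109055015723)) (array([ 0.4683, -0.005 ,  0.2099]), np.float64(0.12510178201305305))
hook plate [[ 0.4113 -0.2288]
 [ 0.5581 -0.1986]
 [ 0.5903 -0.3176]
 [ 0.4418 -0.3522]]
post foot [[ 0.5262 -0.2638]] bend [[ 0.5271 -0.2661  0.211 ]] arm end [[ 0.4164 -0.2901  0.211 ]] tip [[ 0.4118 -0.2936  0.233 ]]
gauge shoe scene (top z .012) [[0.5697 0.2111 0.012 ]
 [0.5946 0.2097 0.012 ]
 [0.6175 0.3212 0.012 ]]
grip top scene [[0.5766 0.2462 0.152 ]
 [0.5832 0.2442 0.152 ]
 [0.5875 0.2936 0.152 ]
 [0.6006 0.2942 0.152 ]]
grip top top [[0.6037 0.3029 0.152 ]
 [0.5937 0.2466 0.152 ]
 [0.5756 0.2457 0.152 ]]
shoe top [[0.6052 0.343  0.012 ]
 [0.5975 0.2109 0.012 ]
 [0.5663 0.2153 0.012 ]
 [0.5856 0.3457 0.012 ]]
dye,mallet,spool,tin [[ 0.6912 -0.1528]
 [ 0.6038 -0.0009]
 [ 0.3553  0.1643]
 [ 0.6865  0.1688]
 [ 0.6486 -0.4712]]
red plate [[ 0.0896 -0.2546]
 [ 0.2306 -0.2243]
 [ 0.2587 -0.3486]
 [ 0.115  -0.3767]] redtip [[ 0.0778 -0.3181  0.233 ]]
```

```bash
cat >> h.py <<'E'
from scipy.spatial.transform import Rotation as Rr
def q_down(yaw,tilt=0.0):
    """tool y down, jaw x along yaw; tilt = rotation about jaw x axis (right hand)"""
    c,s=np.cos(yaw),np.sin(yaw)
    M=np.array([[c,s,0],[0,0,-1],[-s,c,0]]).T
    M=Rr.from_rotvec(np.array([c,s,0])*tilt).as_matrix()@M
    return Rr.from_matrix(M).as_quat()
F=np.array([0.4745,-0.005]);FY=-0.572
BAR=np.array([0.469,-0.002])
E
python3 - <<'E'
from station import *
from h import *
q0=observe()["eef_rot"];print(Rr.from_quat(q0).as_matrix())
for side in(1,-1):
  yd=np.array([-np.sin(FY),np.cos(FY)])
  p=np.r_[BAR+side*.033*yd,.208]
  for f in(0,np.pi):
    print(side,f,p,solve_ik(p,q_down(FY+f)))
    hy=.22+f; h=np.array([.469,-.278])+side*.033*np.array([-np.sin(.22),np.cos(.22)])
    print("  hook",solve_ik(np.r_[h,.212],q_down(hy)), solve_ik(np.r_[h-.12*np.array([np.cos(.22),np.sin(.22)]),.25],q_down(hy)))
for f in(0,np.pi): print("gauge",solve_ik([.59,.27,.126],q_down(-.17+f)))
for f in(0,np.pi):
  for t in(.14,.38,-.38): print("crown",f,t,solve_ik([F[0],F[1],.236],q_down(FY+f,t)))
E
```

```text
[[ 0.303  -0.0002  0.953 ]
 [-0.953   0.0011  0.303 ]
 [-0.0011 -1.      0.0001]]
1 0 [0.4869 0.0257 0.208 ] [-0.0697  0.3442  1.7207 -0.      1.0767  0.5023]
  hook [-0.6033  0.386   1.6341 -0.      1.1214 -0.8233] [-0.8042  0.2231  1.7675 -0.      1.1511 -1.0242]
1 3.141592653589793 [0.4869 0.0257 0.208 ] [-0.0697  0.3442  1.7207  0.      1.0767 -2.6393]
  hook [-0.6033  0.386   1.6341 -0.      1.1214  2.3183] [-0.8042  0.2231  1.7675 -0.      1.1511  2.1174]
-1 0 [ 0.4511 -0.0297  0.208 ] [-0.1981  0.2974  1.7992 -0.      1.045   0.3739]
  hook [-0.6824  0.446   1.5263 -0.      1.1694 -0.9024] [-0.8742  0.2987  1.6539 -0.      1.1889 -1.0942]
-1 3.141592653589793 [ 0.4511 -0.0297  0.208 ] [-0.1981  0.2974  1.7992 -0.      1.045  -2.7676]
  hook [-0.6824  0.446   1.5263 -0.      1.1694  2.2392] [-0.8742  0.2987  1.6539 -0.      1.1889  2.0474]
gauge [ 0.3372  0.6473  1.4046 -0.      1.0897  0.5072]
gauge [ 0.3372  0.6473  1.4046 -0.      1.0897 -2.6344]
crown 0 0.14 [-0.2276  0.2635  1.7652  0.1503  1.0702  0.275 ]
crown 0 0.38 [-0.3951  0.251   1.8552  0.4451  1.0122 -0.0574]
crown 0 -0.38 [ 0.0674  0.4181  1.5741 -0.3073  1.3919  0.7316]
crown 3.141592653589793 0.14 [-0.0533  0.3299  1.6599 -0.1292  1.2242 -2.5746]
crown 3.141592653589793 0.38 [ 0.0674  0.4181  1.5741 -0.3073  1.3919 -2.41  ]
crown 3.141592653589793 -0.38 None
```

Run:
```python
from station import *
from h import *
yd=np.array([-np.sin(FY),np.cos(FY)])
p=np.r_[BAR+.033*yd,.29]
goto(p,q_down(FY))
s=observe();print(s["time_s"],s["position"],p,s["contact_force"])
for n in("scene","top"):
    im=grab_frame(n); cv2.imwrite(f"pics/{n}1.png",im[:,:,::-1])
    if n=="top": crop(im,200,120,370,270,4,"pics/t1.png")
    else: crop(im,210,90,330,220,5,"pics/s1.png")
```

```text
2.55 [0.487  0.0251 0.2899] [0.4869 0.0257 0.29  ] [ 0.3713  0.6309 -0.5852]
```

View pics/t1.png

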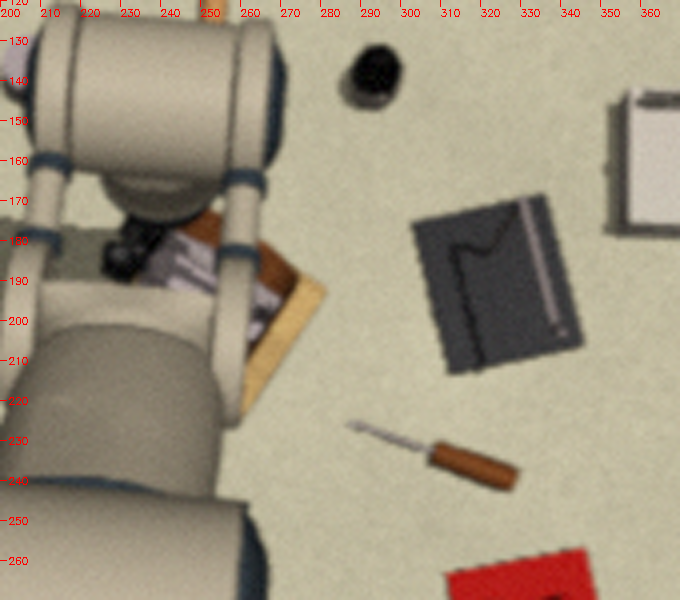

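View pics/s1.png

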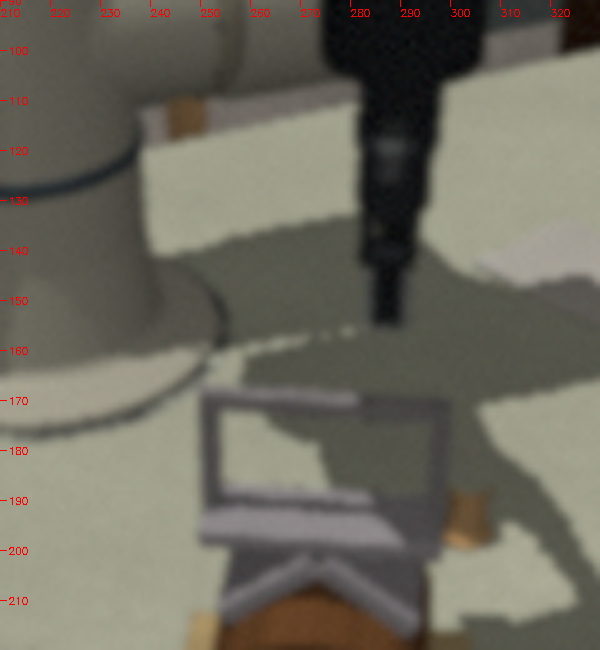

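Run:
```python
from station import *
from h import *
o=.4
ed=lambda n,l,z:onz(n,np.array(l)-o,z)
print("plate",ed("top",[(302.5,175.5),(335,168.5),(345,206),(311.5,213.5)],.012)[:,:2])
e=ed("top",[(329,170),(337.5,200)],.215);print("arm",e,np.arctan2(*(e[0]-e[1])[1::-1]),np.linalg.norm(e[0]-e[1]))
print("tip",ed("top",[(339.5,203)],.233))
print("bend tri",tri(np.array([181,215])-o,np.array([329,171])-o),"tip tri",tri(np.array([155,184])-o,np.array([339.5,203])-o))
```

```text
plate [[ 0.5567 -0.1912]
 [ 0.5855 -0.3135]
 [ 0.4426 -0.3477]
 [ 0.4126 -0.2236]]
arm [[ 0.5273 -0.2611  0.215 ]
 [ 0.4255 -0.2874  0.215 ]] 0.25292497892404975 0.1051012091199947
tip [[ 0.4122 -0.2907  0.233 ]]
bend tri (array([ 0.5245, -0.2634,  0.211 ]), np.float64(0.00366882297964623)) tip tri (array([ 0.412 , -0.2922,  0.2328]), np.float64(0.002888870729425281))
```

```bash
cat >> h.py <<'E'
HO=np.array([0.529,-0.265]);HY=0.235
def hk(x,y,z):
    c,s=np.cos(HY),np.sin(HY); return np.array([HO[0]+c*x-s*y,HO[1]+s*x+c*y,z])
E
python3 - <<'E'
from station import *
from h import *
yd=np.array([-np.sin(FY),np.cos(FY)])
p=np.r_[BAR+.033*yd,.208]
move_straight(p,rate=.12)
print(observe()["contact_force"])
close_gripper(90)
s=observe();print(s["time_s"],s["position"],s["contact_force"],s["grip_width"])
move_straight(np.r_[p[:2],.232],rate=.08)
s=observe();print(s["time_s"],s["position"],s["contact_force"],s["wrist_torque"],s["grip_width"])
move_straight(np.r_[p[:2],.30],rate=.15)
s=observe();print(s["time_s"],s["position"],s["contact_force"],s["wrist_torque"],s["grip_width"])
im=grab_frame("scene"); crop(im,200,70,340,220,4,"pics/s2.png")
E
```

```text
[0.1863 0.4614 1.3724]
4.175 [0.487  0.0258 0.2083] [-1.1625  1.1709  5.4077] 0.09515267414783382
4.625 [0.4868 0.0257 0.2319] [ 0.1042  0.7369 -2.8184] [ 0.0354 -0.0478  0.0419] 0.09480406282122152
5.225 [0.4864 0.0258 0.2991] [ 0.2743  0.161  -3.1638] [ 0.1121 -0.0609 -0.0039] 0.09426246118871949
```

View pics/s2.png

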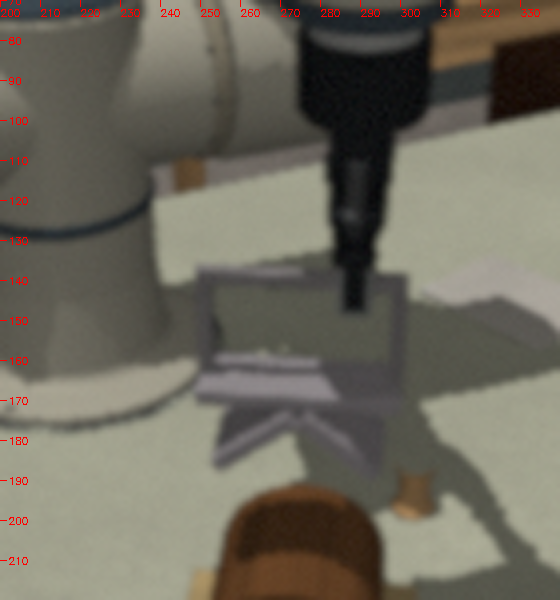

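Run:
```python
from station import *
from h import *
move_straight([.385,-.12,.29],q_down(-.1),rate=.2)
move_straight(hk(-.19,.033,.25),q_down(HY),rate=.2)
move_straight(hk(-.175,.033,.245),q_down(HY),rate=.1)
s=observe();print(s["time_s"],s["position"],hk(-.175,.033,.245),s["contact_force"],s["wrist_torque"],s["grip_width"],s["joint_vel"])
for n in("scene","top"):
    im=grab_frame(n); cv2.imwrite(f"pics/{n}3.png",im[:,:,::-1])
    if n=="top": crop(im,270,150,390,270,5,"pics/t3.png")
    else: crop(im,100,90,240,240,5,"pics/s3.png")
```

```text
7.625 [ 0.3516 -0.273   0.245 ] [ 0.3511 -0.2737  0.245 ] [ 0.497   0.2301 -2.2962] [ 0.1303  0.0338 -0.0102] 0.09405225394673047 [-0.0152 -0.0063  0.0039 -0.0029  0.0023 -0.011 ]
```

View pics/s3.png

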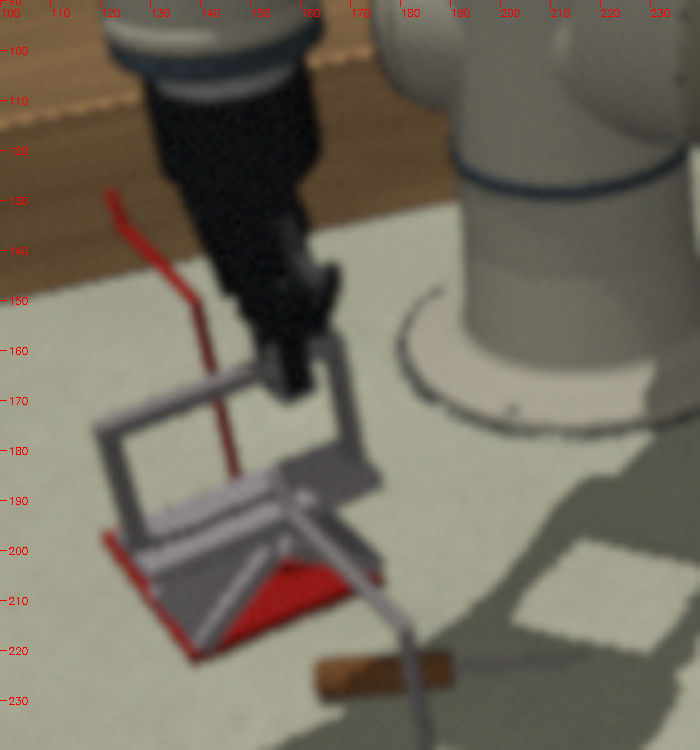

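View pics/t3.png

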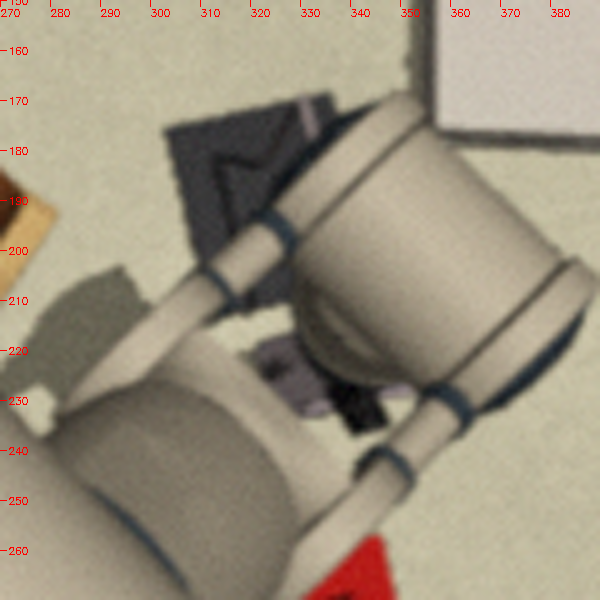

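Run:
```python
from h import *
for y in(-.065,.065):
    print(proj("scene",[hk(-.17,y,.253),hk(-.17,y,.188)])+.4)
print(proj("scene",[hk(-.12,0,.233),hk(-.11,0,.215),hk(-.06,0,.215),hk(0,0,.215)])+.4)
e=onz("scene",np.array([(119,176.5),(166.5,157)])-.4,.253);print(e)
c,s=np.cos(HY),np.sin(HY);d=e[:,:2]-HO;print(np.c_[d@[c,s],d@[-s,c]])
```

```text
[[119.0961 178.034 ]
 [125.2383 199.7205]]
[[168.3838 158.9882]
 [172.2182 180.0427]]
[[155.3269 184.0384]
 [158.546  191.9978]
 [168.5099 201.9891]
 [181.4708 214.9724]]
[[ 0.3721 -0.367   0.253 ]
 [ 0.337  -0.2432  0.253 ]]
[[-0.1763 -0.0626]
 [-0.1817  0.0659]]
```

Run:
```python
from station import *
from h import *
for x in(-.12,-.06):
    move_straight(hk(x,.032,.244),q_down(HY),rate=.1)
    s=observe();print(s["time_s"],s["contact_force"],s["wrist_torque"])
im=grab_frame("scene"); crop(im,100,110,240,260,5,"pics/s4.png")
```

```text
8.425 [ 0.2966 -0.1974 -2.4443] [ 0.0861  0.0579 -0.0196]
9.175 [-0.3165 -0.1567 -2.9022] [ 0.1078  0.0141 -0.038 ]
```

View pics/s4.png

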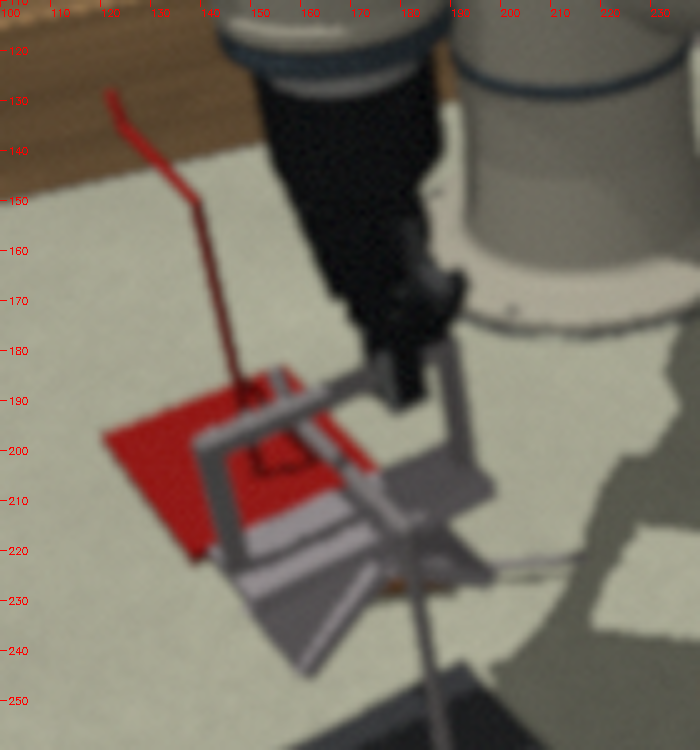

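The loop is threaded on the hook arm, which enters the opening at about (160,190) and runs to the post at (181,215). Next is lowering it until the weight comes off.

Run:
```python
from station import *
from h import *
z=.218
move_straight(hk(-.06,.032,z),q_down(HY),rate=.1)
while z>.206:
    s=observe();print(round(s["time_s"],2),z,s["contact_force"],s["wrist_torque"])
    if s["contact_force"][2]>2: break
    z-=.0015; move_straight(hk(-.06,.032,z),q_down(HY),rate=.03)
im=grab_frame("scene"); crop(im,100,110,240,260,5,"pics/s5.png")
```

```text
9.63 0.218 [-0.3744  0.5144 -2.1553] [0.0416 0.0144 0.0091]
9.88 0.2165 [-0.2316 -0.0619 -2.8973] [0.1266 0.0001 0.017 ]
10.13 0.215 [-0.446  -0.3764 -1.7553] [ 0.1101  0.0377 -0.0093]
10.38 0.2135 [-0.3779  0.0669 -2.6396] [0.0515 0.0428 0.0335]
10.63 0.212 [-1.0953  0.4103  0.0136] [ 0.0626 -0.0165  0.0354]
10.88 0.2105 [-2.06    3.3331 11.2425] [ 0.1919  0.2616 -0.0458]
```

View pics/s5.png

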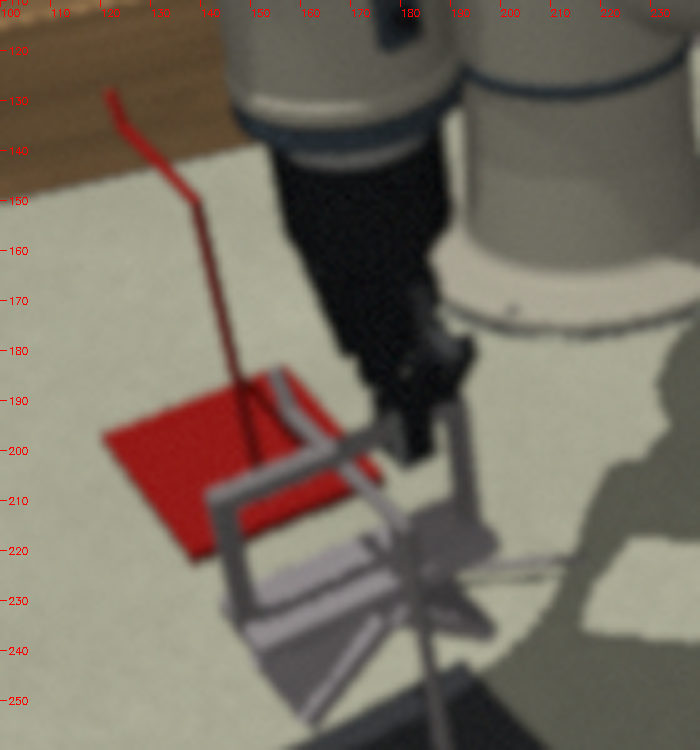

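Run:
```python
from station import *
from h import *
move_straight(hk(-.06,.032,.2117),q_down(HY),rate=.03)
print(observe()["contact_force"])
release(); print(observe()["contact_force"],observe()["time_s"])
move_straight(hk(-.06,.032,.29),rate=.12)
print(observe()["contact_force"],observe()["time_s"])
im=grab_frame("scene"); crop(im,100,110,240,260,5,"pics/s6.png")
```

```text
[0.428  1.3788 3.1962]
[-0.2375 -0.3337 -0.035 ] 11.9083
[ 0.3683 -0.9002  0.2159] 12.7083
```

View pics/s6.png

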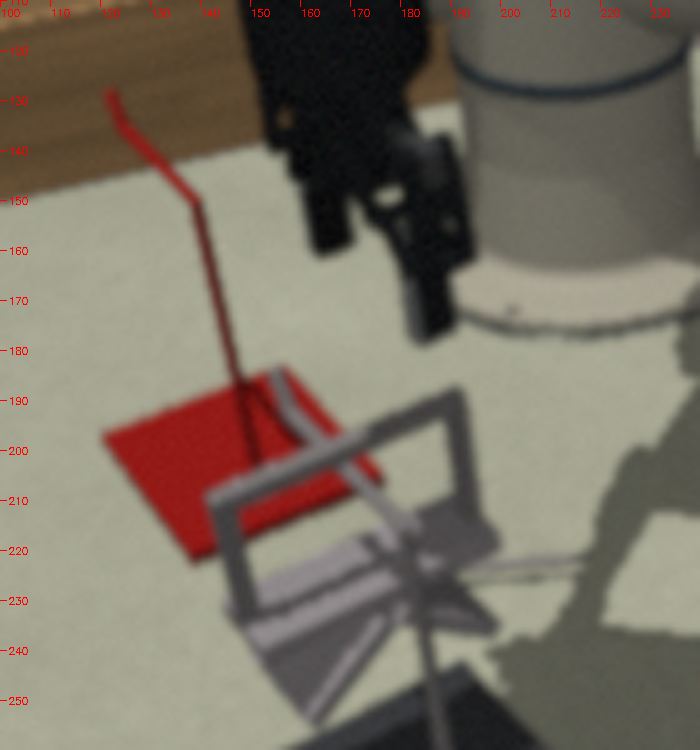

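The saddle now hangs free on the hook: its bar crosses the arm at about (163,199), and the fingers are clear above it. Next I'll measure the gauge more closely.

Run:
```python
from h import *
s=cv2.imread("pics/scene0.png")[:,:,::-1];t=cv2.imread("pics/top0.png")[:,:,::-1]
crop(s,352,180,402,240,10,"pics/s_g2.png")
crop(t,155,145,205,177,14,"pics/t_g2.png")
```

```text
(no output)
```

View pics/s_g2.png

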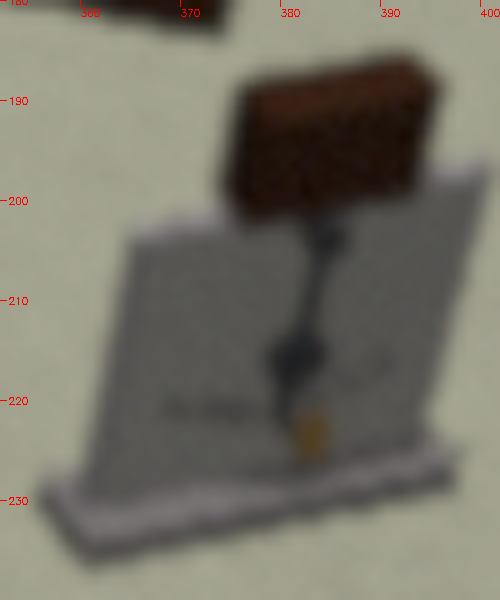

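View pics/t_g2.png

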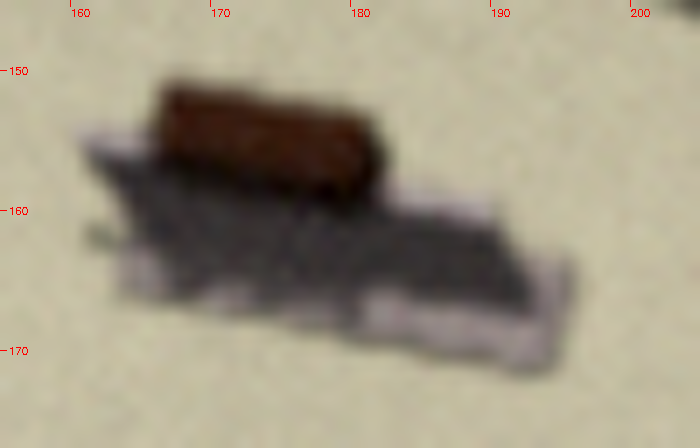

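Run:
```python
from h import *
o=.45
ed=lambda n,l,z:onz(n,np.array(l)-o,z)[:,:2]
def rep(nm,e,off):
    d=e[0]-e[1] # +y dir
    yaw=np.arctan2(-d[0],d[1]); x=np.array([np.cos(yaw),np.sin(yaw)])
    print(nm,e.ravel(),"len",np.linalg.norm(d),"yaw",yaw,"centre",e.mean(0)+off*x)
rep("grip front top-cam",ed("top",[(166.2,151.2),(181.8,154)],.152),-.01)
rep("grip front scene",ed("scene",[(395.3,188.5),(376.7,191.2)],.152),-.01)
rep("grip back scene",ed("scene",[(392.3,185.3),(375.8,188)],.152),.01)
rep("shoe back top",ed("top",[(163.3,166.3),(194,172)],.004),.015)
rep("shoe front top edge scene",ed("scene",[(396.3,227),(360.5,234)],.012),-.015)
rep("shoe front bot edge scene",ed("scene",[(396.3,229),(360.5,236.5)],.0),-.015)
rep("plate top front scene",ed("scene",[(400,197),(365,204.5)],.113),-.003)
pv=onz("scene",np.array([(383.5,204)])-o,.105);tp=np.array([(379.7,222.5)])-o;rd=np.array([(382.7,221.2),(382.4,224)])-o
print(pv)
```

```text
grip front top-cam [0.6032 0.2988 0.5939 0.2439] len 0.05565524740679125 yaw -0.16777960631327588 centre [0.5887 0.2731]
grip front scene [0.6024 0.2934 0.5897 0.241 ] len 0.053945843152920996 yaw -0.23780567771659175 centre [0.5864 0.2696]
grip back scene [0.5875 0.2962 0.5773 0.2482] len 0.049071972440516205 yaw -0.20923834001775476 centre [0.5922 0.2701]
shoe back top [0.5869 0.3351 0.5665 0.2183] len 0.1185205563988389 yaw -0.17342121695422347 centre [0.5915 0.2741]
shoe front top edge scene [0.6153 0.3222 0.5927 0.211 ] len 0.11346963575911671 yaw -0.2003584847951911 centre [0.5893 0.2696]
shoe front bot edge scene [0.6129 0.3275 0.5916 0.2141] len 0.11543565850943938 yaw -0.18541562096036776 centre [0.5875 0.2735]
plate top front scene [0.6016 0.3211 0.5849 0.2137] len 0.10873898711462046 yaw -0.15441515926690882 centre [0.5902 0.2679]
[[0.5983 0.2677 0.105 ]]
```

```bash
cat >> h.py <<'E'
G=np.array([.590,.2715]);GY=-.18
def ondial(uv,orig,R,dx=.004):
    """gauge-frame coordinates of pixels on plane x=dx of gauge with pose orig,R"""
    o,d=ray("scene",uv); n=R[:,0]; t=((orig+n*dx-o)@n)/(d@n)
    return (o+d*t[:,None]-orig)@R
E
python3 - <<'E'
from h import *
R=Rr.from_rotvec([0,0,GY]).as_matrix()
s=cv2.imread("pics/scene0.png")[:,:,::-1].astype(int)
roi=s[180:240,352:402]; r,g,b=roi[...,0],roi[...,1],roi[...,2]
m=(r-b>25)&(np.arange(180,240)[:,None]>215)
ys,xs=np.nonzero(m);w=(r-b)[m];c=np.array([(xs*w).sum()/w.sum()+352,(ys*w).sum()/w.sum()+180]);print(c,len(xs))
P=ondial([c,(383.0,203.7),(380.7,215.3),(379.3,222)],np.r_[G,0],R);print(P)
for pz in((P[1,1],.105),(0,.105)):
  print([np.arctan2(p[1]-pz[0],pz[1]-p[2]) for p in P])
print(np.linalg.norm(P[0,1:]-[0,.105]))
E
```

```text
[382.8769 223.3205] 11
[[0.004  0.0166 0.0238]
 [0.004  0.0014 0.0999]
 [0.004  0.0028 0.0575]
 [0.004  0.0034 0.0322]]
[np.float64(0.18540890112729047), np.float64(0.0), np.float64(0.029834375525949426), np.float64(0.027965878074747746)]
[np.float64(0.20164566076359347), np.float64(0.2624280091417912), np.float64(0.05861824658622678), np.float64(0.046732640979247064)]
0.08286685610493139
```

Run:
```python
from station import *
from h import *
goto(np.r_[G,.24],q_down(GY))
s=observe();print(s["time_s"],s["position"])
for n in("scene","top"):
    im=grab_frame(n); cv2.imwrite(f"pics/{n}7.png",im[:,:,::-1])
    if n=="scene": crop(im,340,110,420,240,6,"pics/s7.png")
    else: crop(im,150,120,270,230,5,"pics/t7.png")
```

```text
14.7 [0.5903 0.2706 0.2401]
```

View pics/s7.png

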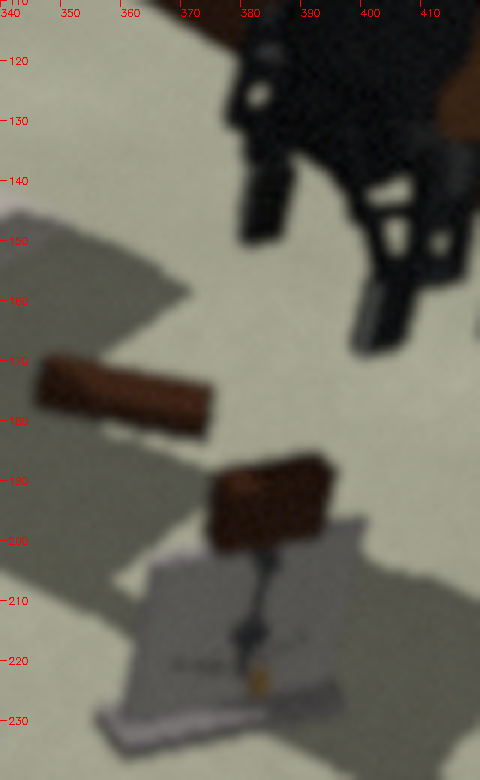

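View pics/t7.png

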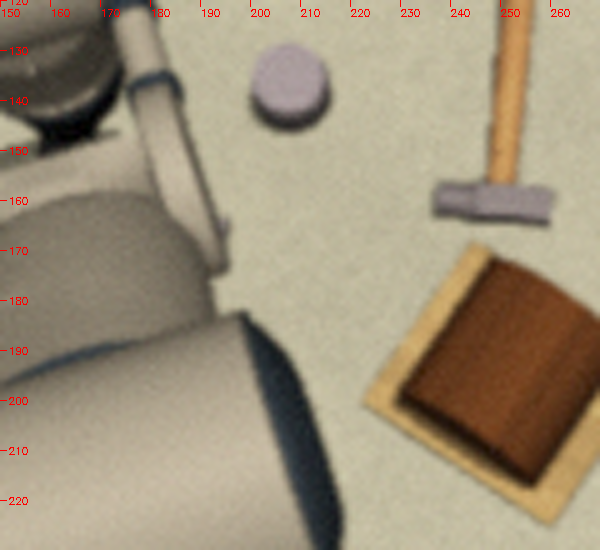

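Run:
```python
from station import *
from h import *
move_straight(np.r_[G,.130],rate=.12)
print(observe()["contact_force"])
close_gripper(90)
s=observe();print(s["time_s"],s["position"],s["contact_force"],s["wrist_torque"],s["grip_width"])
move_straight(np.r_[G,.27],rate=.15)
s=observe();print(s["time_s"],s["position"],s["contact_force"],s["wrist_torque"],s["grip_width"])
move_straight(np.r_[F,.27],q_down(FY),rate=.2)
dwell(1.0)
s=observe();print(s["time_s"],s["position"],s["contact_force"],s["wrist_torque"],s["grip_width"])
for n in("scene","top"):
    im=grab_frame(n); cv2.imwrite(f"pics/{n}8.png",im[:,:,::-1])
    if n=="scene": crop(im,230,110,330,230,6,"pics/s8.png")
```

```text
[-0.4625  0.0262 -0.4353]
16.4833 [0.5904 0.2716 0.1303] [0.7029 0.2262 4.3434] [-0.0346 -0.2004  0.0068] 0.2210432866955048
17.5667 [0.5895 0.2713 0.2689] [ 0.2024 -1.0164 -4.2767] [ 0.0391 -0.021   0.0114] 0.22150041548422705
20.2167 [ 0.4745 -0.005   0.27  ] [-0.6271  0.0065 -3.9363] [0.0363 0.0297 0.0102] 0.22078585523717914
```

View pics/s8.png

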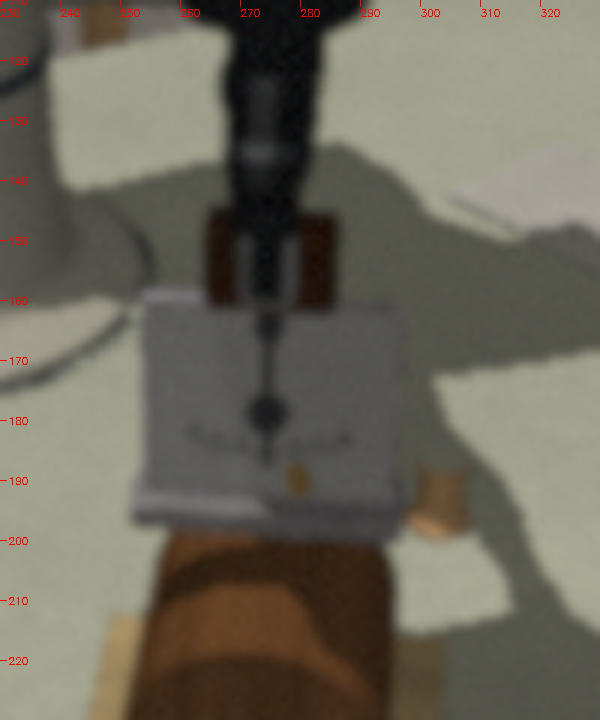

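```bash
cat >> h.py <<'E'
def rider(im,x0,y0,x1,y1,orig,R,pv=None):
    roi=im[y0:y1,x0:x1].astype(int); w=np.clip(roi[...,0]-roi[...,2]-15,0,None)
    k=np.zeros_like(w,np.uint8);k[w>8]=1
    n,l,st,_=cv2.connectedComponentsWithStats(k); i=1+np.argmax(st[1:,4]); w=w*(l==i)
    yy,xx=np.mgrid[y0:y1,x0:x1]; c=np.array([(xx*w).sum(),(yy*w).sum()])/w.sum()
    P=ondial([c],orig,R)[0]; return c,P,st[i,4]
E
python3 - <<'E'
from h import *
im=cv2.imread("pics/scene8.png")[:,:,::-1]
R=Rr.from_rotvec([0,0,FY]).as_matrix(); o=np.r_[F,.14]
print(rider(im,272,182,288,196,o,R))
print(proj("scene",[o+R@[.004,0,.105],o+R@[.004,0,.035]]))
# needle: dark centroid by row
g=im.astype(int).sum(2)
for y in range(160,190):
    row=g[y,268:281]; w=np.clip(np.median(g[y,260:290])-30-row,0,None)
    if w.sum()>0: print(y,round((w*np.arange(268,281)).sum()/w.sum(),2),w.sum(),end="; ")
P=ondial([(273.9,163.5),(273.5,178.3),(273.5,186)],o,R);print(P)
E
```

```text
(array([279.36  , 189.7508]), array([0.004 , 0.0146, 0.0245]), np.int32(17))
[[274.1415 163.4819]
 [273.8352 186.1431]]
160 277.79 38.0; 161 277.97 31.0; 162 274.96 356.5; 163 274.5 453.0; 164 274.42 511.0; 165 274.36 424.0; 166 274.38 275.5; 167 274.4 163.0; 168 274.28 104.5; 169 274.18 102.0; 170 274.18 96.5; 171 274.22 96.0; 172 274.13 102.0; 173 274.12 105.5; 174 274.1 118.0; 175 274.01 183.5; 176 274.03 422.5; 177 274.1 659.0; 178 274.18 745.0; 179 274.19 716.0; 180 274.06 617.5; 181 274.1 349.0; 182 274.2 142.0; 183 274.26 57.5; 184 274.0 28.0; 185 274.02 59.5; 186 274.07 61.0; 187 277.26 56.0; 188 279.07 83.0; 189 279.2 111.5; [[ 0.004  -0.0006  0.1049]
 [ 0.004  -0.0011  0.0598]
 [ 0.004  -0.0009  0.0354]]
```

```bash
cat >> h.py <<'E'
H=.130
def roll(a,dz=0.0,h=H,yoff=0.0):
    """TCP pose for the gauge rolled on the crown by a (+y end down)"""
    Rz=Rr.from_rotvec([0,0,FY]).as_matrix(); R=Rz@Rr.from_rotvec([-a,0,0]).as_matrix()
    n=R[:,2];t=R[:,1]
    o=np.r_[F,.05]+.06*n-.06*a*t+t*yoff
    return o+n*h+np.array([0,0,dz]),q_down(FY,-a),o,R
E
python3 - <<'E'
from station import *
from h import *
dz=.006
move_straight(roll(0,dz)[0],roll(0)[1],rate=.1)
while dz>-.006:
    s=observe();print(round(s["time_s"],2),round(dz,4),s["contact_force"],s["wrist_torque"])
    if s["contact_force"][2]>0: break
    dz-=.001; move_straight(roll(0,dz)[0],roll(0)[1],rate=.03)
E
```

```text
20.71 0.006 [-0.1199  0.0578 -3.2274] [-0.026   0.0182  0.0002]
20.96 0.005 [ 0.6854 -0.3716 -4.1425] [-0.0155 -0.0403 -0.0007]
21.21 0.004 [ 0.3757 -0.4695 -4.3101] [0.0086 0.0108 0.0541]
21.46 0.003 [ 0.1112 -0.106  -3.7317] [ 0.0154  0.011  -0.0335]
21.71 0.002 [ 0.4552 -0.9045 -4.0704] [ 0.009   0.0118 -0.0016]
21.96 0.001 [ 0.7507  0.567  -4.4641] [-0.0128  0.0304  0.034 ]
22.21 0.0 [-0.8126  0.149   1.1092] [ 0.0443  0.1447 -0.0107]
```

Run:
```python
from station import *
from h import *
for a in(.06,.12,.173):
    p,q,_,_=roll(a,.0004); move_straight(p,q,rate=.03)
    s=observe();print(round(s["time_s"],2),a,s["contact_force"],s["wrist_torque"],s["position"]-p)
dwell(1.2)
s=observe();print(s["time_s"],s["contact_force"],s["position"]-p, Rr.from_quat(s["eef_rot"]).as_matrix()[:,1])
im=grab_frame("scene"); cv2.imwrite("pics/scene9.png",im[:,:,::-1]); crop(im,230,120,330,220,6,"pics/s9.png")
```

```text
22.62 0.06 [-0.9553 -0.2185 -3.3317] [ 0.118  -0.0809  0.0306] [ 0.0001  0.0003 -0.0002]
23.02 0.12 [ 0.0603  0.2329 -3.6708] [ 0.1688 -0.0604 -0.0006] [-0.0001  0.0001 -0.0002]
23.41 0.173 [-0.1706 -0.2879 -4.1735] [ 0.2376 -0.13    0.0177] [-0.0001  0.0001 -0.0002]
24.6083 [-0.1593 -0.5431 -3.9559] [0. 0. 0.] [-0.0931 -0.1447 -0.9851]
```

View pics/s9.png

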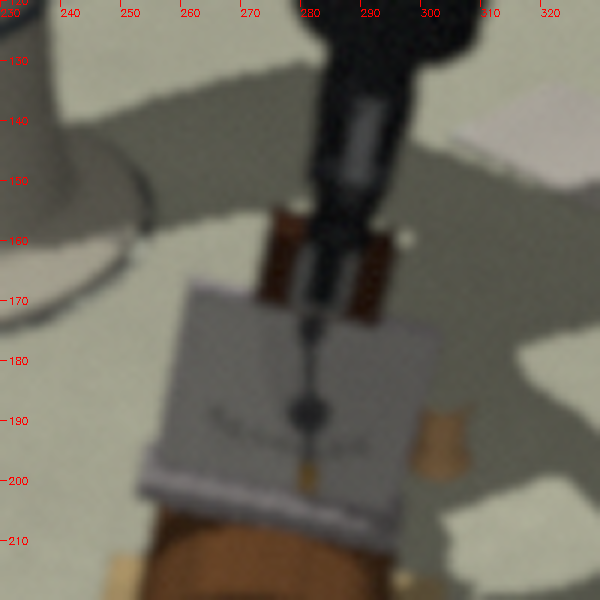

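```bash
cat > chk.py <<'E'
from h import *
def chk(im,a,pr=True):
    _,_,o,R=roll(a)
    c,P,n=rider(im,274,190,290,205,o,R)
    g=im.astype(int).sum(2); L=[]
    for y in list(range(172,186))+list(range(187,192)):
        w=np.clip(np.median(g[y,270:295])-60-g[y,276:288],0,None)
        if w.sum()>30: L.append([(w*np.arange(276,288)).sum()/w.sum(),y])
    L=np.array(L); Q=ondial(L,o,R)
    pz=Q[(L[:,1]>=172)&(L[:,1]<=176)].mean(0); bob=Q[L[:,1]>=187].mean(0)
    print("rider px",c,"gf",P[1:],"pivot",pz[1:],"bob",bob[1:])
    pv=np.array([pz[1],.105])
    print("rider ang",np.arctan2(P[1]-pv[0],pv[1]-P[2]),"pointer ang",np.arctan2(bob[1]-pv[0],pv[1]-bob[2]))
E
python3 - <<'E'
from chk import *
chk(cv2.imread("pics/scene9.png")[:,:,::-1],.173)
from station import *
dz=.0004;a=.173
while dz>-.006:
    dz-=.0006; p,q,_,_=roll(a,dz); move_straight(p,q,rate=.02); dwell(.15)
    s=observe();print(round(s["time_s"],2),round(dz,4),s["contact_force"],s["wrist_torque"])
    if s["contact_force"][2]>1: break
dwell(1.2)
s=observe();print(s["time_s"],s["contact_force"],s["position"]-p)
im=grab_frame("scene"); cv2.imwrite("pics/scene10.png",im[:,:,::-1]); crop(im,230,120,330,220,6,"pics/s10.png")
chk(im,a)
E
```

```text
rider px [280.8577 199.176 ] gf [0.0149 0.0256] pivot [0.001  0.1039] bob [0.0088 0.0588]
rider ang 0.17421247324521483 pointer ang 0.1676766777222184
25.06 -0.0002 [-1.1235  1.2971  5.4622] [ 0.099   0.1834 -0.0248]
26.2583 [-0.126   1.093   5.1002] [0.0002 0.     0.0003]
rider px [280.8898 199.3307] gf [0.0151 0.0251] pivot [0.001 0.104] bob [0.0089 0.0588]
rider ang 0.174502586010438 pointer ang 0.16807416991395394
```

View pics/s10.png

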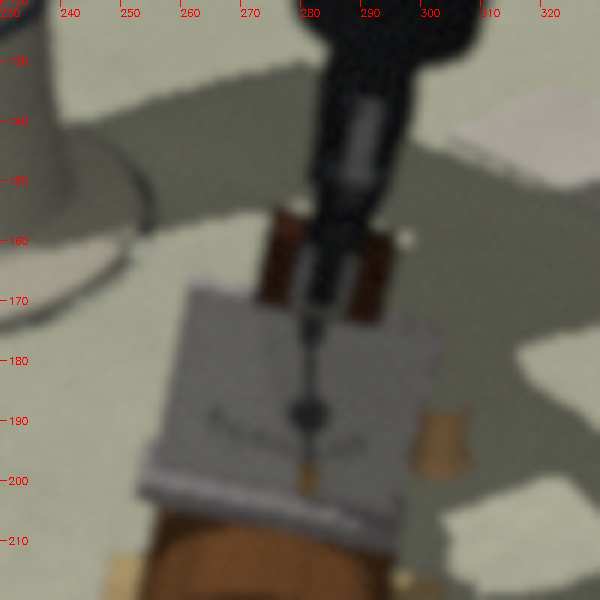

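The pointer lies on the rider: needle column 281 against rider (280.9,199.3), about 0.006 rad apart. The shoe presses the crown with about 9 N. One last full look at the saddle and the other things before handing in.

Run:
```python
from station import *
import cv2
im=grab_frame("scene"); cv2.imwrite("pics/fin.png",cv2.resize(im[:,:,::-1],(800,600),interpolation=cv2.INTER_CUBIC))
s=observe();print(s["time_s"],s["contact_force"],s["grip_width"],abs(s["joint_vel"]).max())
```

```text
26.3583 [0.0386579  1.09353499 5.95504279] 0.22198498775639625 0.001241990544497425
```

View pics/fin.png

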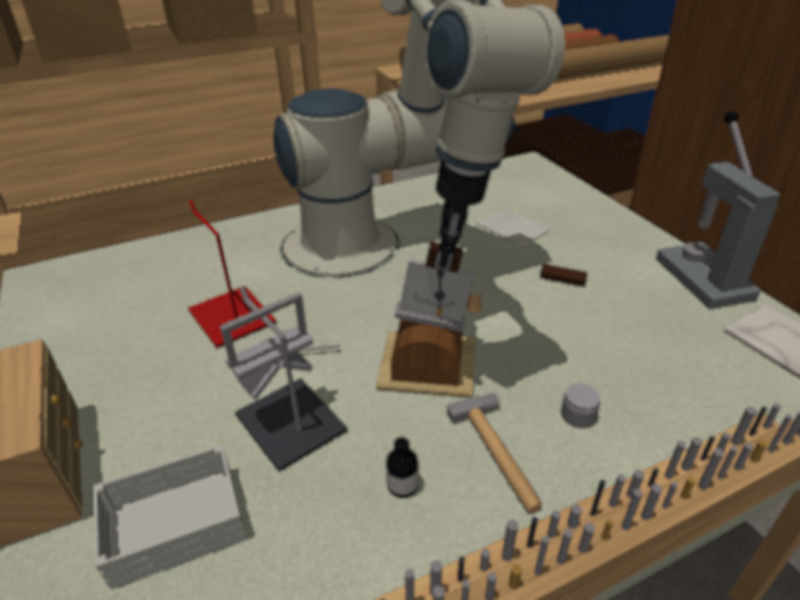

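The saddle hangs on the black hook at about (268,335), the gauge sits tilted on the crown at (437,300), and the bystanders are where they were. I'm handing the job in.

```bash
python3 -c "
from station import *
print(job_done())"
```

```text
the job is handed in; nothing more can be done
None
```

I hung the saddle by its loop on the black hook stand and let go of it. I then took the gauge by its grip, set it on the crown with the dial facing along the crown line, and rocked it by 0.173 rad. I handed it in at about 26.4 s, still holding the gauge there.

- **Pointer on rider:** the last picture put the pointer at 0.168 rad and the rider at 0.1745, about 0.006 rad apart. The arm was still (fastest joint 0.001 rad/s).
- **Contact with the crown:** the wrist read about +5 to +6 N upward. Hanging free, the gauge read -4 N, so the shoe presses with about 9–10 N.
- **Saddle and bystanders:** the saddle was hanging clear of the former, and nothing else on the bench in the scene view appeared moved.

**Disagreements:**
- The first rough estimates of the rider angle, from the gauge standing on the table, came out between 0.155 and 0.20 rad. I used the closer measurement taken with the gauge in hand, 0.1735 rad.
- A cross-camera check of the saddle bar's ends failed, because I paired opposite ends between the two views. I used the single-view measurements, which agreed within about 3 mm.

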